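Gauge a neck ring on the taper and rack it by size

TASK

The neck ring lying on the rubber mat has just come off the bottling machine: slide it down over the taper gauge until it stops there, pressed on lightly and level but not forced, and see in which of the three marked zones its lower edge has stopped. Then take it off and put it over the rack post of that size, flat down on the board: top zone thin post, middle zone middle post, bottom zone thick post. Leave the two rings in the tray and everything else on the bench alone.

Things in the scene. Friction and masses are not known exactly. Their poses are not given: they have to be found in the camera images.
- ring_a: a plain white plastic neck-centring ring, 50 mm outside diameter, 20 mm high, bore through it, about 35 g; origin at the centre of its underside, z along its axis. Its bore is not known and must be gauged: the three rings look alike but differ in bore, one for each zone of the gauge; one of them (any of the three) lies flat on the mat, the other two lie flat in the tray
- ring_b: a plain white plastic neck-centring ring, 50 mm outside diameter, 20 mm high, bore through it, about 35 g; origin at the centre of its underside, z along its axis. Its bore is not known and must be gauged: the three rings look alike but differ in bore, one for each zone of the gauge; one of them (any of the three) lies flat on the mat, the other two lie flat in the tray
- ring_c: a plain white plastic neck-centring ring, 50 mm outside diameter, 20 mm high, bore through it, about 35 g; origin at the centre of its underside, z along its axis. Its bore is not known and must be gauged: the three rings look alike but differ in bore, one for each zone of the gauge; one of them (any of the three) lies flat on the mat, the other two lie flat in the tray
- gauge: steel taper gauge, fixed, upright; origin at the centre of its underside on the bench, z up along the taper's axis. A base disc 90 mm across and 12 mm thick carries a shank, a 42 mm collar (30 to 38 mm up) and the round taper. A ring sits home when its bore bears on the taper all round and it is level: its underside is then where the taper is as thick as its bore
- gauge_foot (a point): on the taper's axis, 42 mm above the bench, where the taper is 36 mm in diameter; it narrows evenly by 4 mm of diameter per 16.7 mm upward to 24 mm at 92 mm, then a blunt nose. Dark lines round it at 42, 58.7, 75.3 and 92 mm above the bench (36, 32, 28, 24 mm diameter) bound the bottom, middle and top zones
- gauge_tip (a point): the centre of the gauge's top end (14 mm diameter), 98 mm above the bench. A ring held 1 mm off the axis touches the taper on one side and hangs up about 8 mm too high, pushing sideways on the hand; a push of 5 to 10 N seats a ring, more than 15 N is forcing it; once pressed on it grips the taper and takes some newtons to lift off
- mat: flat black rubber mat, 100 x 100 mm, 3 mm thick, fixed; origin at the centre of its underside; the ring to be gauged lies near its middle
- tray: shallow aluminium tray, 85 x 155 mm, 18 mm high, 3 mm floor, with the two other rings, fixed; origin at the centre of its underside
- rack: wooden board, 80 x 240 mm and 18 mm thick, fixed flat on the bench, with a row of three upright steel posts along its y axis, 80 mm apart, each standing 40 mm above the board; origin at the centre of its underside, z up
- post_thin (a point): foot of the thin post (14 mm diameter), on the board's top face; for the ring that stops in the gauge's top zone
- post_middle (a point): foot of the middle post (20 mm diameter), on the board's top face; for the ring that stops in the middle zone
- post_thick (a point): foot of the thick post (26 mm diameter), on the board's top face; for the ring that stops in the bottom zone
- label_roll: roll of white labels standing on end, 96 mm diameter, 70 mm high; leave it where it is
- knife: yellow utility knife, 160 mm long, lying; leave it where it is
- wrench: steel wrench, 170 mm long, lying; leave it where it is
- cork: sparkling-wine cork, 48 mm high, standing; leave it where it is
- cap_a: steel crown cap, 32 mm diameter, 7 mm high; leave it where it is
- cap_b: steel crown cap, 32 mm diameter, 7 mm high; leave it where it is
Things that resemble listed ones, but are neither listed nor needed, are in the scene too. What is shaped like the gauge but pink or turquoise is not meant.

How it is judged:
By the outcome, as a careful person would: the job done as asked, in the order asked, and still so for the second after the job is handed in, with the robot touching nothing.
It also fails if it takes over 45 s, if anything falls off the work surface, if the arm or the gripper's body presses on something with over 40 N, if the wrist force passes 120 N, or if a joint passes its speed limit or range.

ROBOT

A 6-joint arm with a two-finger parallel gripper is mounted at the origin on the work surface. World frame = base frame: x ahead of the robot, y to its left, z up, the work surface at z = 0. Lengths are in m, angles in rad, forces in N, time in s.
With the tool pointing down it reaches from about 0.275 to 0.825 m from the base axis. Payload 5.2 kg.
Tool frame: the origin (TCP) lies between the finger pads; the fingertips stand 14 mm ahead of it and the grasp point (between the pads) lies 5 mm behind it (bot.tip_extent is the distance from the TCP to the fingertips, in m); z points along the fingers, y is the line along which they close (so a half turn about z gives the same grasp; the last joint's range is limited). The gripper opens to 93 mm and grips with 3 to 60 N. Pads are 15 mm wide; open, the fingers measure 128 mm over their backs; the gripper's body (75 mm by 188 mm) begins 65 mm behind the grasp point.
Start: joints at [0.923, 0.259, 1.535, -0, 1.348, -0.203], TCP at [0.237, 0.496, 0.233] pointing down, gripper open.
Joint ranges: [-3.14, 3.14], [-0.91, 2.08], [0.19, 2.58], [-1.22, 4.36], [0.22, 2.71], [-3.12, 3.12]. Speed limits (rad/s): [2.57, 2.57, 3.14, 3.14, 3.14, 3.14].

INTERFACE

Orientations are given as a unit quaternion [w, x, y, z].
In Python, from cell import bot gives the robot as it stands. The module is installed in compiled form; this text tells all that it offers.
- The arm moves only by the shell command python3 -m crank 'ROWS' [FORCE]. ROWS is text: rows parted by semicolons, each of 7 numbers parted by spaces: the turn, a rotation vector about the tool's x, y, z in units of 60 degrees (1.0 is 60 degrees), then the shift along the tool's x, y, z in units of 300 mm (1.0 is 300 mm), then the opening, from -1 (shut) to 1 (fully open). A call has 1 to 8 rows; each row is the pose to reach, as a shift and turn from the pose commanded when the call began, along the tool's axes at that moment; what a row does not reach only later rows make up. A row lasts 1/12 s, in which the tool goes at most 41.7 mm and 7.16 degrees, less where a joint would pass 70% of its speed; a pose out of reach is approached as far as the arm can. A call with a number of a shift or a turn outside -1 to 1 is refused whole. A call with a gripper value outside its range is refused whole. The fingers move at their own pace and stop on an object; FORCE is the grip in N (left out, the last holds). Time passes only in rows, so rows that repeat a pose let the fingers close. It gives the time, the measured TCP pose, the force, the opening and the grip force at its end, in the units of the state.
- bot.get_obs(): the state, without advancing time (a new reading comes with each control period).
- bot.grab_frame(name): name is "scene" or "side" or "wrist"; returns a dict with "frame" (384x512x3 uint8, red, green, blue), "z_map" (384x512 float32, m along the optical axis (not along the pixel's ray), 0 where there is no reading), "K" (3x3 intrinsics, pixels), "pose" (4x4, takes a point from camera to world coordinates); the wrist camera has in their place "mount" (4x4, takes a point from camera to tool coordinates, whose origin is the TCP and whose axes are the flange's). Camera axes: x right, y down, z forward; pixel columns grow to the right and rows downward; lengths in m; the calibration is good to about 2 mm. A picture is of the moment at which its call begins: read the wrist's pose just before it.
- bot.job_done(): hands the job in; it is judged then, once.
The state is a dict: "t": time; "joint_positions": joint angles; "qvel": joint speeds; "tau": joint torques, N m; "tool_pos": TCP position; "eef_rot": TCP orientation; "contact_force": force on the tool from outside, world axes, zero at the start; "torque": the same for the moment, N m; "opening": opening from 0.0 (shut) to 1.0 (fully open); "grasp_force": force on a finger pad.
Only numpy, scipy, OpenCV 4.12 (cv2) and the standard library are available. Lean on these libraries where they do the work, as an engineer would, in place of code of your own. Each camera call takes 0.05 s, during which the arm holds its last target. There are 200 camera calls.

## Working session

There is one attempt and no reset: what is moved stays moved. The work goes in short steps, Python scripts to look and compute and a shell command to move; the robot and the scene stay as the last step left them, time stands still between calls to the robot, and variables do not carry over. Pictures are saved under pics/ and viewed, at most 10 in all, crops included, and the job is handed in when it is done.

```bash
mkdir -p pics; cat > h.py <<'E'
import numpy as np,cv2
from cell import bot
from scipy.spatial.transform import Rotation as R
def grab(n):
    o=bot.get_obs(); f=bot.grab_frame(n)
    if n=="wrist":
        T=np.eye(4);q=o["eef_rot"];T[:3,:3]=R.from_quat([q[1],q[2],q[3],q[0]]).as_matrix();T[:3,3]=o["tool_pos"]
        f["pose"]=T@f["mount"]
    return f
def cloud(f):
    z=f["z_map"];v,u=np.mgrid[:z.shape[0],:z.shape[1]];K=f["K"]
    p=np.stack([(u-K[0,2])/K[0,0]*z,(v-K[1,2])/K[1,1]*z,z],-1)
    w=p@f["pose"][:3,:3].T+f["pose"][:3,3]; w[z==0]=np.nan
    return w
def save(f,n,crop=None,s=1.5):
    im=f["frame"][...,::-1]
    if crop: u0,v0,u1,v1=crop; im=im[v0:v1,u0:u1]
    cv2.imwrite("pics/"+n,cv2.resize(im,None,fx=s,fy=s,interpolation=cv2.INTER_CUBIC))
E
python3 - <<'E'
from h import *
import pickle
a=grab("scene");b=grab("side")
pickle.dump((a,b),open("ab.pkl","wb"))
save(a,"scene.png");save(b,"side.png")
o=bot.get_obs();print(o["t"],o["tool_pos"],o["eef_rot"],o["contact_force"],o["opening"])
print(a["pose"].round(2),b["pose"].round(2),a["K"])
E
```

```text
0.1 [0.23635154 0.49613414 0.2319254 ] [-3.33357811e-04  2.20587309e-01  9.75366911e-01 -7.19244472e-04] [ 0.03329065  0.27352411 -0.38752388] 0.9978083445960051
[[ 0.53  0.65 -0.55  1.24]
 [ 0.85 -0.4   0.34 -0.44]
 [ 0.   -0.65 -0.76  1.04]
 [ 0.    0.    0.    1.  ]] [[ 0.89 -0.3   0.33  0.23]
 [-0.45 -0.57  0.69 -0.71]
 [-0.02 -0.76 -0.65  0.74]
 [ 0.    0.    0.    1.  ]] [[398.8258224    0.         246.6755591 ]
 [  0.         398.8258224  190.85355361]
 [  0.           0.           1.        ]]
```

View pics/scene.png

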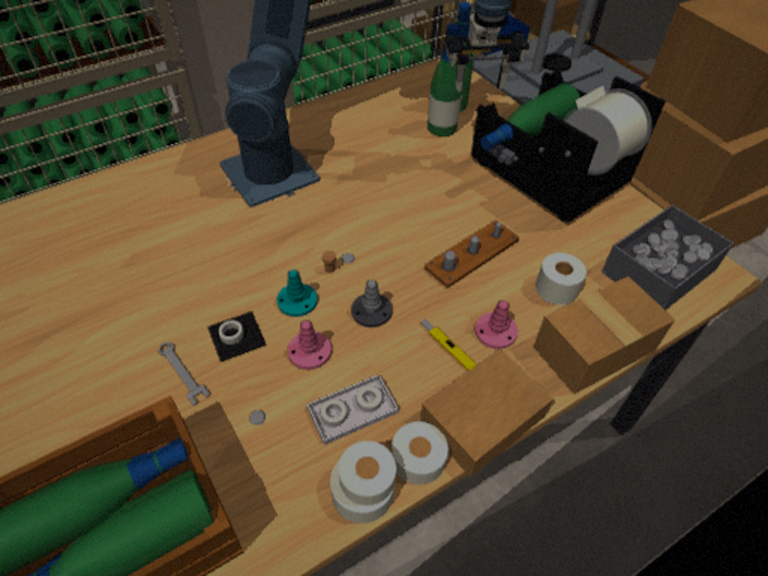

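View pics/side.png

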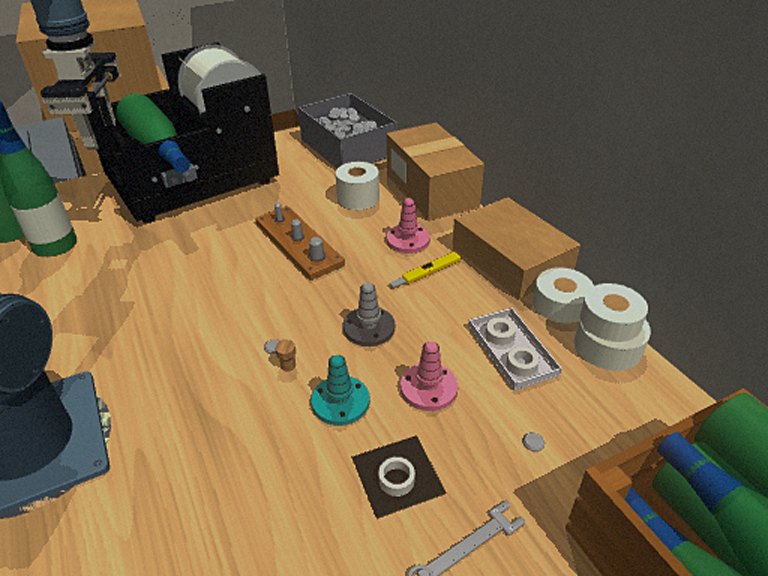

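Scene picture (768×576): the ring to gauge is white on the black mat at (232,331). Tray rings at (333,410) and (370,397) must not be taken. The grey steel gauge is at (372,300). Its look-alikes are pink (308,345), pink (498,325) and turquoise (296,293). The rack posts are thick (450,260), middle (474,243) and thin (497,230).

```bash
cat > fit.py <<'E'
from h import *
from scipy.optimize import least_squares
def cone(P,rf,c0):
    # fit axis xy to surface points with radius known by height
    f=lambda c:np.hypot(P[:,0]-c[0],P[:,1]-c[1])-rf(P[:,2])
    s=least_squares(f,c0,loss="soft_l1",f_scale=.001);return s.x,np.abs(f(s.x)).mean(),len(P)
taper=lambda z:(36-4*(z*1e3-42)/16.667)/2000
E
python3 - <<'E'
from fit import *
import pickle
for n,f,px in zip("ab",pickle.load(open("ab.pkl","rb")),[dict(ring=(232,331),g=(372,300),thick=(450,258),mid=(474,243),thin=(497,230)),dict(ring=(397,478),g=(367,305),thick=(317,248),mid=(297,230),thin=(279,212))]):
    w=cloud(f);fl=w.reshape(-1,3)
    bench=fl[(np.abs(fl[:,2])<.01)&(fl[:,0]>.3)&(fl[:,0]<.6)&(np.abs(fl[:,1])<.3)];print(n,"bench z",np.median(bench[:,2]))
    for k,(u,v) in px.items():
        u=int(u/1.5);v=int(v/1.5)
        p=np.nanmedian(w[v-3:v+4,u-3:u+4].reshape(-1,3),0)
        d=np.hypot(fl[:,0]-p[0],fl[:,1]-p[1])
        if k=="ring":
            P=fl[(d<.045)&(fl[:,2]>.0185)&(fl[:,2]<.03)]
            c,r=cv2.minEnclosingCircle((P[:,:2]*1000).astype(np.float32));print(k,p,np.array(c),r,np.median(P[:,2]))
        elif k=="g":
            P=fl[(d<.05)&(fl[:,2]>.045)&(fl[:,2]<.09)];print(k,p,cone(P,taper,p[:2]))
        else:
            r={"thick":.013,"mid":.01,"thin":.007}[k]
            P=fl[(d<.025)&(fl[:,2]>.026)&(fl[:,2]<.055)];print(k,p,cone(P,lambda z:r,p[:2]))
            P=fl[(d<.03)&(fl[:,2]>.055)&(fl[:,2]<.065)];print("  top",P.mean(0),len(P))
f=pickle.load(open("ab.pkl","rb"))[1]
a=f["frame"][150:345,210:330,::-1];cv2.imwrite("pics/c.png",cv2.resize(a,None,fx=3,fy=3))
E
```

```text
a bench z 0.000711720105975644
ring [ 0.43951108 -0.29816391  0.00576671] [ 449.96710205 -302.61688232] 27.88249969482422 0.022808511808118603
g [ 0.56423658 -0.02125123  0.0576915 ] (array([ 0.56887704, -0.02933452]), np.float64(0.005239445332498542), 106)
thick [0.54896957 0.19622357 0.05145369] (array([0.54043669, 0.19989677]), np.float64(0.0014873901106158569), 50)
  top [0.54270385 0.19798367 0.05825996] 26
mid [0.53538553 0.27436961 0.04186407] (array([0.53046281, 0.27898547]), np.float64(0.0012178131831081017), 35)
  top [0.53230868 0.27692883 0.057301  ] 16
thin [0.5221629  0.35761958 0.02363081] (array([0.51962849, 0.3578639 ]), np.float64(0.0014080252296902248), 24)
  top [0.5214201  0.35798033 0.05676893] 5
b bench z -0.00030508953775865155
ring [ 0.45327894 -0.29756484  0.00273645] [ 451.41305542 -300.83154297] 25.664989471435547 0.022247315402811607
g [ 0.54224272 -0.02439221  0.06622512] (array([ 0.55104203, -0.0131485 ]), np.float64(0.0009217960533252403), 186)
thick [0.53987602 0.18994009 0.04557058] (array([0.5423503 , 0.20124992]), np.float64(0.0013096925890065845), 77)
  top [0.54116487 0.19827756 0.05695186] 29
mid [0.53111296 0.27273974 0.03820282] (array([0.53139358, 0.28056347]), np.float64(0.0014932699648305206), 54)
  top [0.53080617 0.27693495 0.05678967] 14
thin [0.52164184 0.35671418 0.03166443] (array([0.52158183, 0.35944686]), np.float64(0.0013107320619976123), 38)
  top [0.52125375 0.35689644 0.05727878] 5
```

View pics/c.png

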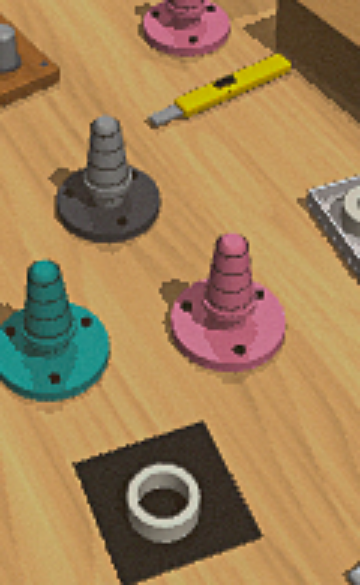

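The close crop confirms it: the gauge is the grey one, at about (0.551,-0.013), and the ring lies on the mat at about (0.4505,-0.3015). Next, a clearance check and the wrist mount.

```bash
python3 - <<'E'
from fit import *
import pickle
A=pickle.load(open("ab.pkl","rb"))
P=np.vstack([cloud(f).reshape(-1,3) for f in A]);P=P[np.isfinite(P).all(1)]
m=(P[:,2]>.11)&(P[:,0]>.0)&(P[:,0]<.75)&(np.abs(P[:,1])<.7)
g={}
for p in P[m]:
    k=(round(p[0]/.06)*6,round(p[1]/.06)*6);g.setdefault(k,[]).append(p[2])
print({k:(len(v),round(max(v),2)) for k,v in sorted(g.items()) if len(v)>5})
print(grab("wrist")["mount"].round(3))
E
```

```text
{(0, -6): (327, np.float64(0.3)), (0, 0): (80, np.float64(0.3)), (0, 6): (54, np.float64(0.3)), (0, 60): (163, np.float64(0.31)), (0, 66): (9, np.float64(0.31)), (6, -12): (51, np.float64(0.25)), (6, -6): (2528, np.float64(0.3)), (6, 0): (745, np.float64(0.3)), (6, 6): (210, np.float64(0.3)), (6, 48): (1050, np.float64(0.31)), (6, 54): (39, np.float64(0.31)), (6, 60): (43, np.float64(0.18)), (6, 66): (18, np.float64(0.18)), (12, -6): (7, np.float64(0.25)), (12, 0): (442, np.float64(0.27)), (12, 48): (729, np.float64(0.3)), (12, 54): (234, np.float64(0.31)), (18, 42): (521, np.float64(0.35)), (18, 48): (350, np.float64(0.47)), (24, 42): (701, np.float64(0.39)), (24, 48): (2315, np.float64(0.47)), (24, 54): (472, np.float64(0.44)), (24, 60): (31, np.float64(0.35)), (30, 48): (868, np.float64(0.46)), (30, 54): (584, np.float64(0.44)), (30, 60): (200, np.float64(0.35)), (30, 66): (211, np.float64(0.2)), (30, 72): (43, np.float64(0.2)), (36, 42): (219, np.float64(0.18)), (36, 48): (635, np.float64(0.18)), (36, 54): (405, np.float64(0.2)), (36, 60): (335, np.float64(0.2)), (36, 66): (252, 
[... 569 characters left out ...]
)), (60, -66): (253, np.float64(0.14)), (60, -60): (471, np.float64(0.14)), (60, -54): (785, np.float64(0.13)), (60, -48): (635, np.float64(0.14)), (60, 54): (353, np.float64(0.26)), (60, 60): (305, np.float64(0.26)), (60, 66): (184, np.float64(0.25)), (60, 72): (21, np.float64(0.24)), (66, -66): (50, np.float64(0.17)), (66, -60): (493, np.float64(0.16)), (66, -48): (651, np.float64(0.14)), (72, -72): (133, np.float64(0.18)), (72, -66): (770, np.float64(0.18)), (72, -60): (1576, np.float64(0.18)), (72, -54): (1479, np.float64(0.16)), (72, -48): (990, np.float64(0.15))}
[[ 0.001 -0.971 -0.24   0.066]
 [ 1.     0.001  0.001  0.   ]
 [-0.    -0.24   0.971 -0.153]
 [ 0.     0.     0.     1.   ]]
```

```bash
python3 -m crank '0 0 0 -0.1 -0.07 0 1;0 0 0 -0.2 -0.13 0 1;0 0 0.1 -0.3 -0.2 0 1;0 0 0.2 -0.41 -0.27 0 1;0 0 0.3 -0.51 -0.34 0 1;0 0 0.4 -0.61 -0.41 0 1;0 0 0.5 -0.72 -0.48 0 1;0 0 0.6 -0.84 -0.545 0 1'
```

```text
t: 0.82
tool_pos: [0.3936, 0.2389, 0.2326]
eef_rot: [-0.0, 0.513, 0.858, -0.0]
contact_force: [0.8, 0.6, -0.8]
opening: 1.001
grasp_force: 0.0
```

```bash
python3 -m crank '0 0 0.05 -0.125 0.01 0 1;0 0 0.1 -0.25 0.02 0 1;0 0 0.15 -0.37 0.03 0 1;0 0 0.2 -0.5 0.03 0 1;0 0 0.25 -0.63 0.04 0 1;0 0 0.3 -0.75 0.05 0 1;0 0 0.33 -0.88 0.06 0 1;0 0 0.354 -0.987 0.063 0 1'
cat > gz.py <<'E'
from fit import *
import pickle,sys
f=grab("wrist");pickle.dump(f,open("g.pkl","wb"));save(f,"gw.png",s=1.5)
o=bot.get_obs();print(o["tool_pos"],o["eef_rot"],o["contact_force"])
w=cloud(f);fl=w.reshape(-1,3);fl=fl[np.isfinite(fl).all(1)]
d=np.hypot(fl[:,0]-.551,fl[:,1]+.014)
print("bench",np.median(fl[(d>.06)&(abs(fl[:,2])<.008)][:,2]))
for a,b in((.043,.09),(.043,.06),(.06,.075),(.075,.09)):
    P=fl[(d<.04)&(fl[:,2]>a)&(fl[:,2]<b)];print(a,cone(P,taper,[.551,-.014]))
P=fl[(d<.03)&(fl[:,2]>.0945)];print("tip",P.mean(0),P[:,2].max(),len(P),cv2.minEnclosingCircle((P[:,:2]*1e3).astype(np.float32)))
P=fl[(d<.06)&(fl[:,2]>.008)&(fl[:,2]<.016)];print("base",cv2.minEnclosingCircle((P[:,:2]*1e3).astype(np.float32)))
E
python3 gz.py
```

```text
t: 1.48
tool_pos: [0.5528, -0.0131, 0.2323]
eef_rot: [0.0, 0.662, 0.75, -0.0]
contact_force: [-0.1, 0.4, 1.2]
opening: 0.998
grasp_force: 0.0
[ 0.55550728 -0.01797449  0.23203853] [ 0.00200408  0.66324524  0.74839907 -0.00075521] [ 2.24513508 -3.69534765  0.33163581]
bench 0.00045812646382306643
0.043 (array([ 0.55089685, -0.01324723]), np.float64(0.00014423025985386533), 544)
0.043 (array([ 0.55091304, -0.01323337]), np.float64(0.00013900111466053392), 196)
0.06 (array([ 0.55092351, -0.01324191]), np.float64(0.0001379116377284448), 164)
0.075 (array([ 0.55085751, -0.0132669 ]), np.float64(0.00015101435943053922), 184)
tip [0.55048967 0.00947004 0.32051288] 0.3410257559047396 8840 ((549.9766235351562, -1.6081864833831787), 21.923864364624023)
base ((550.82666015625, -13.260693550109863), 44.95108413696289)
```

View pics/gw.png

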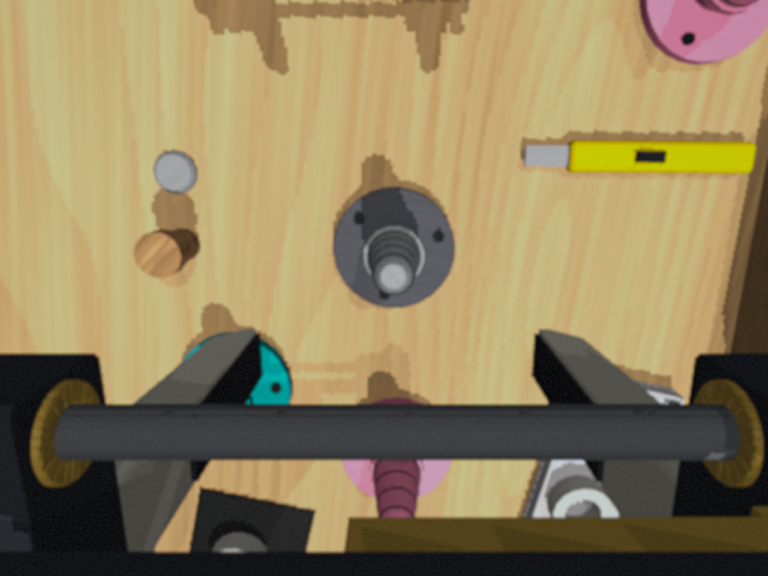

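The wrist view shows the gauge tip at (392,275), with its taper and base fully visible. All height bands fit an axis at (0.5509,-0.0132). Next I go over the ring with the same orientation, so calibration offsets cancel.

```bash
python3 -m crank '0 0 0 -0.11 -0.06 0 1;0 0 0 -0.23 -0.115 0 1;0 0 0 -0.35 -0.175 0 1;0 0 0 -0.47 -0.235 0 1;0 0 0 -0.59 -0.295 0.04 1;0 0 0 -0.7 -0.35 0.08 1;0 0 0 -0.81 -0.405 0.13 1;0 0 0 -0.917 -0.458 0.167 1' >/dev/null; python3 -m crank '0 0 0 0 0 0 1;0 0 0 0 0 0 1;0 0 0 0 0 0 1;0 0 0 0 0 0 1'
cat > rg.py <<'E'
from fit import *
import sys
f=grab("wrist");save(f,sys.argv[1],s=1.5)
o=bot.get_obs();print(o["tool_pos"],o["eef_rot"],o["contact_force"])
w=cloud(f);fl=w.reshape(-1,3);fl=fl[np.isfinite(fl).all(1)]
d=np.hypot(fl[:,0]-.4505,fl[:,1]+.3015)
P=fl[(d<.04)&(fl[:,2]>.0205)&(fl[:,2]<.027)]
c,r=cv2.minEnclosingCircle((P[:,:2]*1e3).astype(np.float32));print(c,r,np.median(P[:,2]),len(P))
d=np.hypot(*(P[:,:2]-np.array(c)/1e3).T);print("inner r",np.percentile(d,[1,3]))
E
python3 rg.py r1.png
```

```text
t: 2.53
tool_pos: [0.4508, -0.2999, 0.1829]
eef_rot: [0.0, 0.66, 0.751, 0.0]
contact_force: [0.4, -0.4, 0.4]
opening: 1.0
grasp_force: 0.0
[ 0.4509732  -0.29978369  0.18310188] [3.63210787e-04 6.60170092e-01 7.51116038e-01 1.24081814e-04] [0.1318374  1.10141913 0.48924844]
(451.1086120605469, -300.75115966796875) 24.852231979370117 0.023203769334257995 1122
inner r [0.01724212 0.01747789]
```

View pics/r1.png

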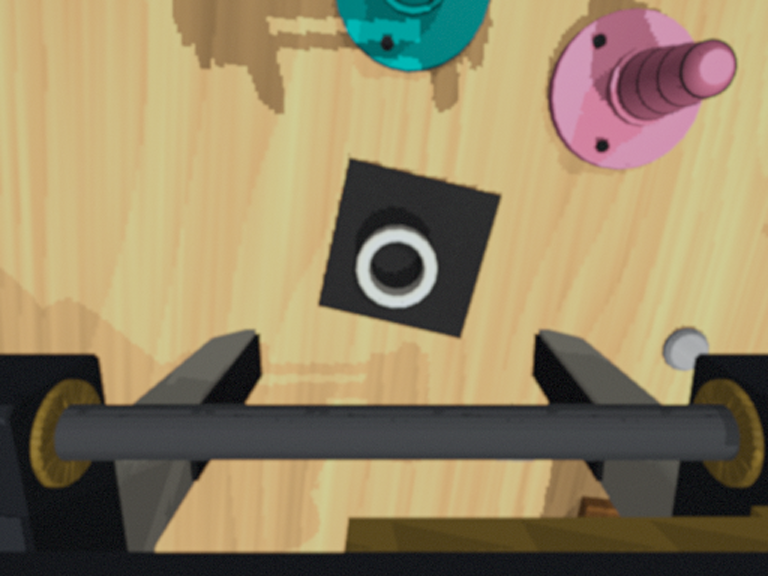

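The ring sits at (398,267) px, centred between the open fingers, at world (0.4511,-0.3007). Now I descend and grip.

```bash
python3 -m crank '0 0 0 -0.003 0 0.1 1;0 0 0 -0.003 0 0.2 1;0 0 0 -0.003 0 0.3 1;0 0 0 -0.003 0 0.4 1;0 0 0 -0.003 0 0.48 1;0 0 0 -0.003 0 0.53 1;0 0 0 -0.003 0 0.547 1;0 0 0 -0.003 0 0.547 1'; python3 -m crank '0 0 0 0 0 0 -1;0 0 0 0 0 0 -1;0 0 0 0 0 0 -1;0 0 0 0 0 0 -1;0 0 0 0 0 0 -1;0 0 0 0 0 0 -1;0 0 0 0 0 0 -1;0 0 0 0 0 0 -1' 30
```

```text
t: 3.25
tool_pos: [0.4506, -0.3001, 0.0184]
eef_rot: [-0.001, 0.66, 0.751, 0.0]
contact_force: [-0.6, 0.0, 0.3]
opening: 0.996
grasp_force: 0.0
t: 3.92
tool_pos: [0.4504, -0.3019, 0.0185]
eef_rot: [0.0, 0.661, 0.751, 0.0]
contact_force: [-0.1, -0.5, 0.6]
opening: 0.52
grasp_force: 30.0
```

```bash
python3 -m crank '0 0 0 0 0 -0.05 -1;0 0 0 0 0 -0.15 -1;0 0 0 0 0 -0.27 -1;0 0 0 0 0 -0.39 -1;0 0 0 0 0 -0.5 -1;0 0 0 0 0 -0.57 -1;0 0 0 0 0 -0.6 -1;0 0 0 0 0 -0.6 -1'
cat > inhand.py <<'E'
from fit import *
f=grab("wrist");save(f,"hand.png",s=1.5)
for i in range(3):print(bot.get_obs()["tool_pos"])
z=f["z_map"].copy();v,u=np.mgrid[:384,:512];K=f["K"]
p=np.stack([(u-K[0,2])/K[0,0]*z,(v-K[1,2])/K[1,1]*z,z],-1)@f["mount"][:3,:3].T+f["mount"][:3,3]
p[z==0]=np.nan
im=f["frame"].astype(int)
q=p.reshape(-1,3);c=im.reshape(-1,3)
m=np.isfinite(q).all(1)&(np.hypot(q[:,0],q[:,1])<.032)&(q[:,2]>-.02)&(q[:,2]<.02)&(c.min(1)>60)
P=q[m];print(len(P),np.percentile(P[:,2],[2,10,50,90]))
h=np.percentile(P[:,2],20)
T=P[abs(P[:,2]-h)<.0015];cc,r=cv2.minEnclosingCircle((T[:,:2]*1e3).astype(np.float32));print("top",h,cc,r,len(T),T.min(0),T.max(0))
S=P[(P[:,2]>h+.003)&(P[:,2]<h+.018)&(np.hypot(P[:,0],P[:,1])>.021)];print("side",cone(S,lambda z:.025+0*z,[0,0]))
E
python3 inhand.py
```

```text
t: 4.58
tool_pos: [0.4512, -0.3028, 0.2006]
eef_rot: [0.002, 0.661, 0.751, -0.0]
contact_force: [0.6, -0.1, -1.0]
opening: 0.526
grasp_force: 30.0
[ 0.45043847 -0.30198226  0.19852356]
[ 0.45043847 -0.30198226  0.19852356]
[ 0.45043847 -0.30198226  0.19852356]
4992 [-0.015797   -0.00570399 -0.00425165  0.00931582]
top -0.005195277552740596 (9.86741828918457, -0.035025596618652344) 30.295915603637695 2684 [-0.0088251  -0.03033059 -0.00662148] [ 0.02550804  0.03026054 -0.00369782]
side (array([4.38928971e-04, 2.96553076e-05]), np.float64(0.001262010853532218), 905)
```

View pics/hand.png

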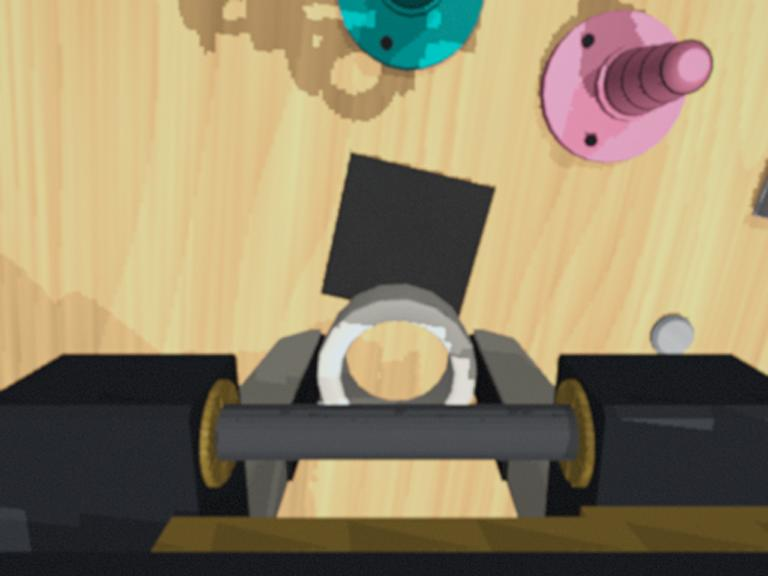

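The ring is level and centred in the hand (offset about 0.5 mm in tool x, 0 in y). Next I go over the gauge.

```bash
python3 -m crank '0 0 0 0.1 0.05 0 -1;0 0 0 0.22 0.11 0 -1;0 0 0 0.34 0.17 0 -1;0 0 0 0.46 0.23 0 -1;0 0 0 0.58 0.29 0 -1;0 0 0 0.7 0.35 0 -1;0 0 0 0.82 0.41 0 -1;0 0 0 0.911 0.454 0 -1'>/dev/null;  python3 -m crank '0 0 0 0 0 0.05 -1;0 0 0 0 0 0.1 -1;0 0 0 0 0 0.15 -1;0 0 0 0 0 0.2 -1;0 0 0 0 0 0.2 -1;0 0 0 0 0 0.2 -1'; python3 - <<'E'
from fit import *
f=grab("wrist");o=bot.get_obs();print(o["tool_pos"],o["eef_rot"],o["contact_force"],o["torque"])
fl=cloud(f).reshape(-1,3);fl=fl[np.isfinite(fl).all(1)];d=np.hypot(fl[:,0]-.551,fl[:,1]+.013)
P=fl[(d<.035)&(fl[:,2]>.043)&(fl[:,2]<.09)]
if len(P)>20:print(cone(P,taper,[.551,-.013]))
P=fl[(d<.06)&(fl[:,2]>.008)&(fl[:,2]<.016)];print("base",cv2.minEnclosingCircle((P[:,:2]*1e3).astype(np.float32)))
E
```

```text
t: 5.8
tool_pos: [0.549, -0.0131, 0.1358]
eef_rot: [-0.003, 0.661, 0.751, -0.001]
contact_force: [0.6, -0.4, 0.2]
opening: 0.523
grasp_force: 30.0
[ 0.55004594 -0.01339705  0.13715618] [-1.34619864e-03  6.60868942e-01  7.50499759e-01 -7.35795985e-04] [ 0.5246009   0.86962961 -0.01460387] [-0.10327371  0.06720481  0.05249474]
(array([ 0.55078822, -0.01330837]), np.float64(0.00015835595272587077), 614)
base ((551.0008544921875, -13.109044075012207), 44.886993408203125)
```

```bash
for i in 1 2 3; do python3 -m crank '0 0 0 0 0 0 -1;0 0 0 0 0 0 -1' | grep -E "pos|force:|rot"; done
```

```text
tool_pos: [0.5513, -0.0138, 0.1391]
eef_rot: [0.001, 0.661, 0.75, 0.0]
contact_force: [0.2, 0.8, 1.1]
grasp_force: 30.0
tool_pos: [0.5512, -0.0137, 0.1391]
eef_rot: [0.001, 0.661, 0.75, 0.0]
contact_force: [0.5, -0.1, -0.6]
grasp_force: 30.0
tool_pos: [0.551, -0.0136, 0.1388]
eef_rot: [0.0, 0.661, 0.751, 0.0]
contact_force: [-0.4, -0.3, 0.3]
grasp_force: 30.0
```

```bash
python3 -m crank '0 0 0 0 0 0.03 -1;0 0 0 0 0 0.07 -1;0 0 0 0 0 0.11 -1;0 0 0 0 0 0.15 -1;0 0 0 0 0 0.18 -1;0 0 0 0 0 0.198 -1;0 0 0 0 0 0.198 -1;0 0 0 0 0 0.198 -1' ; for i in 1 2; do python3 -m crank '0 0 0 0 0 0 -1;0 0 0 0 0 0 -1'|grep -E "pos|t_force" ; done
```

```text
t: 7.02
tool_pos: [0.5508, -0.0135, 0.0789]
eef_rot: [-0.0, 0.661, 0.751, -0.0]
contact_force: [0.4, 0.2, -0.2]
opening: 0.525
grasp_force: 30.0
tool_pos: [0.5515, -0.0136, 0.0798]
contact_force: [0.1, 0.4, -1.7]
tool_pos: [0.5512, -0.0136, 0.0795]
contact_force: [0.2, 0.3, 0.2]
```

```bash
for i in 1; do python3 -m crank '0 0 0 0 0 0.01 -1;0 0 0 0 0 0.02 -1;0 0 0 0 0 0.027 -1;0 0 0 0 0 0.027 -1'|grep -E "pos|t_force" ; done; python3 -m crank '0 0 0 0 0 0.005 -1;0 0 0 0 0 0.01 -1;0 0 0 0 0 0.01 -1'|grep -E "pos|t_force"
```

```text
tool_pos: [0.5504, -0.0134, 0.0702]
contact_force: [-0.1, -0.4, -0.6]
tool_pos: [0.5507, -0.0135, 0.0676]
contact_force: [0.1, -1.5, -0.2]
```

```bash
python3 -m crank '0 0 0 0 0 0.0035 -1;0 0 0 0 0 0.0035 -1'|grep -E "pos|t_force";python3 -m crank '0 0 0 0 0 0.0035 -1;0 0 0 0 0 0.0035 -1'|grep -E "pos|t_force"
```

```text
tool_pos: [0.5508, -0.0136, 0.0668]
contact_force: [0.1, -1.3, -0.0]
tool_pos: [0.5508, -0.0137, 0.0658]
contact_force: [-0.7, -0.9, -0.1]
```

```bash
python3 -m crank '0 0 0 0 0 0.0035 -1;0 0 0 0 0 0.0035 -1'|grep -E "pos|t_force";python3 -m crank '0 0 0 0 0 0.0035 -1;0 0 0 0 0 0.0035 -1'|grep -E "pos|t_force"; python3 -c "
from h import *
print(bot.get_obs()['torque'])"
```

```text
tool_pos: [0.5508, -0.0138, 0.0648]
contact_force: [-1.3, -2.3, 0.8]
tool_pos: [0.5508, -0.0138, 0.0638]
contact_force: [-1.5, -3.6, 0.7]
[-0.61933887  0.32581653  0.05161349]
```

```bash
python3 -m crank '0 0 0 -0.0012 -0.0005 0 -1;0 0 0 -0.0012 -0.0005 0 -1;0 0 0 -0.0012 -0.0005 0 -1'|grep -E "pos|t_force";python3 -m crank '0 0 0 0 0 0.0035 -1;0 0 0 0 0 0.0035 -1;0 0 0 0 0 0.0035 -1'|grep -E "pos|t_force"
```

```text
tool_pos: [0.5508, -0.0139, 0.0637]
contact_force: [-0.7, -1.3, 1.0]
tool_pos: [0.5508, -0.014, 0.0628]
contact_force: [-2.3, -1.7, 2.9]
```

```bash
python3 -m crank '0 0 0 -0.0005 -0.0007 0.002 -1;0 0 0 -0.0005 -0.0007 0.002 -1;0 0 0 -0.0005 -0.0007 0.002 -1'|grep -E "pos|t_force";python3 -m crank '0 0 0 0 0 0.002 -1;0 0 0 0 0 0.002 -1;0 0 0 0 0 0.002 -1'|grep -E "pos|t_force"
```

```text
tool_pos: [0.5508, -0.014, 0.0625]
contact_force: [-1.9, -2.4, 5.4]
tool_pos: [0.5508, -0.014, 0.0622]
contact_force: [-2.9, -1.8, 8.8]
```

```bash
python3 -m crank '0 0 0 -0.0004 -0.0008 0 -1;0 0 0 -0.0004 -0.0008 0 -1;0 0 0 -0.0004 -0.0008 0 -1'|grep -E "pos|t_force|rot"; python3 - <<'E'
from fit import *
o=bot.get_obs();print(o["contact_force"],o["torque"])
f=grab("side")
save(f,"seat.png",(215,150,285,250),6)
for n,f in(("side",f),("scene",grab("scene"))):
    w=cloud(f);d=np.hypot(w[...,0]-.5508,w[...,1]+.0133);c=f["frame"].astype(int)
    m=(d<.03)&(d>.019)&(w[...,2]>.04)&(w[...,2]<.075)&(c.min(-1)>90)
    P=w[m];print(n,len(P),np.percentile(P[:,2],[1,3,97,99]) if len(P) else 0)
E
```

```text
tool_pos: [0.5508, -0.014, 0.0622]
eef_rot: [0.0, 0.661, 0.751, 0.0]
contact_force: [-1.9, -0.5, 6.9]
[-1.91377045 -0.47907443  6.92091281] [-0.20405232  0.58535354  0.03114556]
side 144 [0.04725095 0.04871618 0.0685124  0.07067057]
scene 52 [0.04890613 0.0509522  0.06995695 0.07037631]
```

View pics/seat.png

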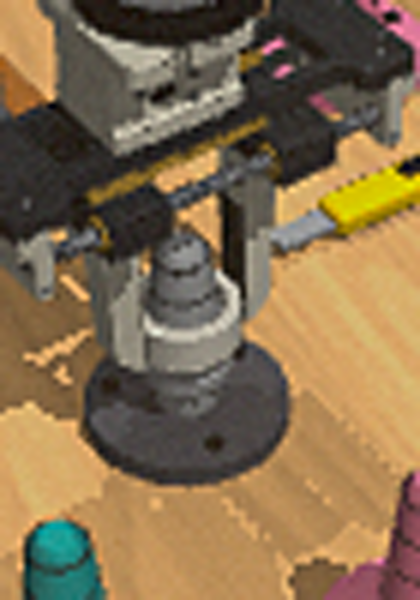

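The crop shows the ring level on the grey taper at about (190,335). Two dark lines show above its top and the collar just below. The underside is at about 47 mm, which is the bottom zone, so it goes on the thick post. The press was about 7–9 N. Now I lift it off.

```bash
python3 -m crank '0 0 0 0 0 -0.01 -1;0 0 0 0 0 -0.02 -1;0 0 0 0 0 -0.04 -1;0 0 0 0 0 -0.06 -1;0 0 0 0 0 -0.1 -1;0 0 0 0 0 -0.16 -1;0 0 0 0 0 -0.23 -1;0 0 0 0 0 -0.3 -1' 35; python3 -m crank '0 0 0 0 0 -0.05 -1;0 0 0 0 0 -0.05 -1;0 0 0 0 0 -0.05 -1'; python3 inhand.py
```

```text
t: 10.62
tool_pos: [0.55, -0.0139, 0.1525]
eef_rot: [-0.0, 0.661, 0.751, -0.0]
contact_force: [0.2, 0.4, -0.1]
opening: 0.52
grasp_force: 35.0
t: 10.87
tool_pos: [0.5508, -0.0142, 0.1674]
eef_rot: [0.001, 0.661, 0.751, 0.001]
contact_force: [1.0, 0.1, -0.4]
opening: 0.522
grasp_force: 35.0
[ 0.55006765 -0.01404033  0.16621142]
[ 0.55006765 -0.01404033  0.16621142]
[ 0.55006765 -0.01404033  0.16621142]
4989 [-0.01577973 -0.00569017 -0.00423056  0.0093738 ]
top -0.005192365878277339 (9.367788314819336, -0.062155723571777344) 30.564565658569336 2639 [-0.00880527 -0.03062612 -0.00669034] [ 0.02542077  0.03050181 -0.00369324]
side (array([4.37493948e-04, 2.60622171e-05]), np.float64(0.0012722513125018652), 895)
```

View pics/hand.png

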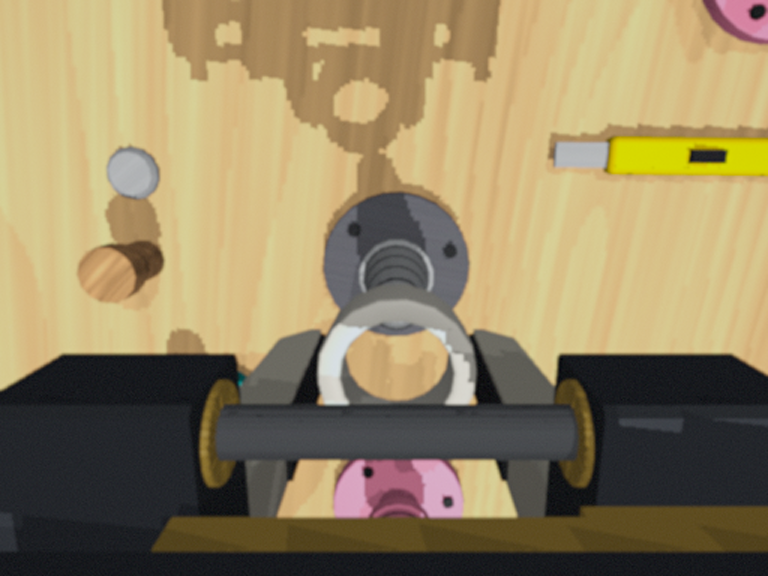

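The ring is off the gauge and unchanged in the hand, and the gauge is undisturbed. Now to the thick post.

```bash
python3 -m crank '0 0 0 0.08 0.01 0 -1;0 0 0 0.2 0.02 0 -1;0 0 0 0.32 0.03 0 -1;0 0 0 0.44 0.04 0 -1;0 0 0 0.55 0.05 0 -1;0 0 0 0.64 0.06 0 -1;0 0 0 0.714 0.06 0 -1;0 0 0 0.714 0.06 0 -1'>/dev/null;python3 -m crank '0 0 0 0 0 0 -1;0 0 0 0 0 0 -1;0 0 0 0 0 0 -1;0 0 0 0 0 0 -1'; python3 - <<'E'
from fit import *
f=grab("wrist");save(f,"rack.png",s=1.5)
fl=cloud(f).reshape(-1,3);fl=fl[np.isfinite(fl).all(1)]
for n,c,r in(("thick",(.5415,.2005),.013),("mid",(.531,.2795),.01)):
    d=np.hypot(fl[:,0]-c[0],fl[:,1]-c[1])
    P=fl[(d<.022)&(fl[:,2]>.023)&(fl[:,2]<.054)];print(n,cone(P,lambda z:r+0*z,c) if len(P)>9 else len(P))
    b=fl[(d<.04)&(d>.02)&(fl[:,2]>.01)&(fl[:,2]<.025)];print(np.median(b[:,2]))
E
```

```text
t: 11.92
tool_pos: [0.5412, 0.1993, 0.1661]
eef_rot: [-0.0, 0.661, 0.75, -0.0]
contact_force: [0.6, 0.6, 0.3]
opening: 0.518
grasp_force: 35.0
thick (array([0.54240155, 0.20065179]), np.float64(0.00010095246289526324), 198)
0.018379682980499967
mid (array([0.53180276, 0.28002511]), np.float64(0.00014677668026750985), 23)
0.01843070882429959
```

View pics/rack.png

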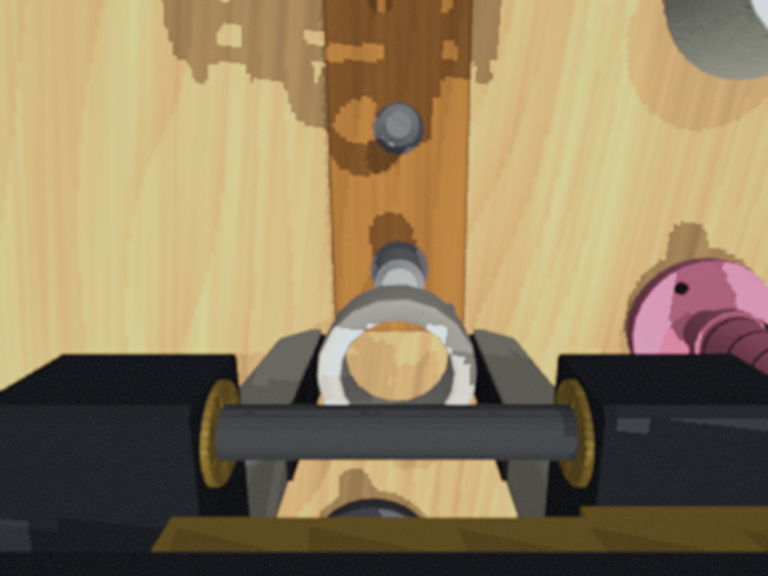

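The thick post is straight ahead at (400,268) px, world (0.5424,0.2007), and the middle post is at (400,125). Shift and lower.

```bash
python3 -m crank '0 0 0 0.0025 0.004 0.05 -1;0 0 0 0.0025 0.004 0.13 -1;0 0 0 0.0025 0.004 0.22 -1;0 0 0 0.0025 0.004 0.3 -1;0 0 0 0.0025 0.004 0.36 -1;0 0 0 0.0025 0.004 0.41 -1;0 0 0 0.0025 0.004 0.435 -1;0 0 0 0.0025 0.004 0.435 -1'; python3 -m crank '0 0 0 0 0 0 -1;0 0 0 0 0 0 -1;0 0 0 0 0 0 -1'|grep -E "pos|t_force"; python3 -m crank '0 0 0 0 0 0.003 -1;0 0 0 0 0 0.003 -1;0 0 0 0 0 0.003 -1'|grep -E "pos|t_force"
```

```text
t: 12.63
tool_pos: [0.5416, 0.2006, 0.0348]
eef_rot: [-0.001, 0.661, 0.75, -0.001]
contact_force: [-0.9, 0.4, 0.0]
opening: 0.522
grasp_force: 35.0
tool_pos: [0.543, 0.2015, 0.0372]
contact_force: [-0.2, -0.6, 0.2]
tool_pos: [0.5423, 0.2015, 0.0355]
contact_force: [-0.0, 0.7, -1.2]
```

```bash
python3 -m crank '0 0 0 0 0 0.005 -1;0 0 0 0 0 0.005 -1;0 0 0 0 0 0.005 -1'|grep -E "pos|t_force"; python3 -m crank '0 0 0 0 0 0.002 -1;0 0 0 0 0 0.002 -1;0 0 0 0 0 0.002 -1'|grep -E "pos|t_force"
```

```text
tool_pos: [0.542, 0.2014, 0.0335]
contact_force: [-0.2, -0.2, -0.1]
tool_pos: [0.5422, 0.2015, 0.0333]
contact_force: [-0.6, 0.1, 2.8]
```

Contact with the board (2.8 N). Release and withdraw.

```bash
python3 -m crank '0 0 0 0 0 0 0.2;0 0 0 0 0 0 0.6;0 0 0 0 0 0 0.6;0 0 0 0 0 0 0.6;0 0 0 0 0 0 0.6;0 0 0 0 0 0 0.6'; python3 -m crank '0 0 0 0 0 -0.05 0.6;0 0 0 0 0 -0.12 0.6;0 0 0 0 0 -0.22 0.6;0 0 0 0 0 -0.34 0.6;0 0 0 -0.1 0 -0.45 0.6;0 0 0 -0.2 0 -0.5 0.6;0 0 0 -0.2 0 -0.5 0.6;0 0 0 -0.2 0 -0.5 0.6'; python3 - <<'E'
from fit import *
f=grab("wrist");save(f,"end.png",s=1.5)
fl=cloud(f).reshape(-1,3);fl=fl[np.isfinite(fl).all(1)]
d=np.hypot(fl[:,0]-.5424,fl[:,1]-.2007)
P=fl[(d<.035)&(d>.016)&(fl[:,2]>.033)&(fl[:,2]<.045)]
print(len(P),np.percentile(P[:,2],[2,50,98]),cv2.minEnclosingCircle((P[:,:2]*1e3).astype(np.float32)))
E
```

```text
t: 14.13
tool_pos: [0.5421, 0.2014, 0.0329]
eef_rot: [-0.0, 0.661, 0.751, -0.0]
contact_force: [0.5, -0.0, 0.6]
opening: 0.796
grasp_force: 0.0
t: 14.8
tool_pos: [0.5508, 0.1408, 0.1844]
eef_rot: [0.001, 0.662, 0.75, 0.001]
contact_force: [-0.1, 1.0, -0.4]
opening: 0.8
grasp_force: 0.0
1421 [0.03584265 0.03818941 0.0398213 ] ((542.43896484375, 202.1015625), 24.90117835998535)
```

View pics/end.png

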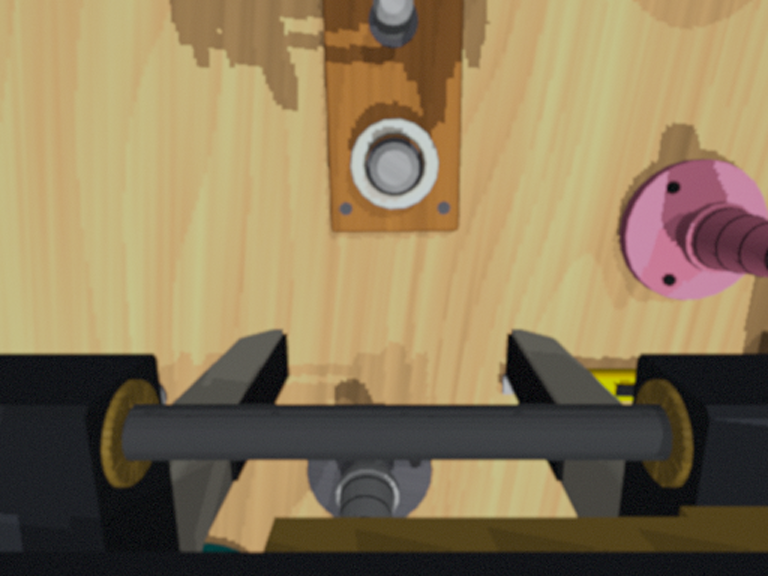

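The ring lies flat over the thick post at (394,163), its top about 38 mm up, and the gripper is clear.

```bash
python3 -c "
from cell import bot
print(bot.job_done())"
```

```text
the job is handed in; nothing more can be done
None
```

The ring stopped in the gauge's bottom zone (lower edge about 47 mm up, pressed on at roughly 7–9 N), so I put it flat on the board over the thick post and handed the job in at about 15 s, with no verdict returned.

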